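Turn up the gold sample

ROBOT

A 6-joint arm with a two-finger parallel gripper is mounted at the origin on the work surface. World frame = base frame: x ahead of the robot, y to its left, z up, the work surface at z = 0. Lengths are in m, angles in rad, forces in N, time in s.
With the tool pointing down it reaches from about 0.35 to 0.8 m from the base axis. Payload 7.3 kg.
Tool frame: the origin (TCP) lies at the very end of the fingers, on their centre line; the grasp point (between the pads) lies 19 mm behind it (arm.grasp_offset is the distance from the TCP to the grasp point, in m); y points along the fingers, z is the direction in which the jaws open and shut, and the axes are right-handed (so a half turn about y gives the same grasp; the last joint's range is limited). The gripper opens to 85 mm and grips with 20 to 120 N. Pads are 22 mm wide; open, the fingers measure 114 mm over their backs; the gripper's body (76 mm by 85 mm) begins 54 mm behind the grasp point. The pads swing forward as they close: fully open they stand 13 mm farther back than shut.
Start: joints at [-1.302, 0.342, 1.524, -0, 1.275, -0.146], TCP at [0.212, -0.48, 0.231] pointing down, gripper open.
Joint ranges: [-2.53, 2.53], [-0.77, 2.02], [0.04, 2.7], [-1, 4.14], [0.28, 2.66], [-3.11, 3.11]. Speed limits (rad/s): [2.57, 2.57, 3.14, 3.14, 3.14, 3.14].

INTERFACE

Orientations are given as a 3x3 rotation matrix whose columns are the frame's x, y, z axes.
In Python, from bench import status, imaging, finish_job, finder, arm gives the robot as it stands.
- The arm moves only by the shell command python3 -m inch 'ROWS'. ROWS is JSON, a list that holds one entry, the list of rows, each a list of 7 numbers: the gripper command: -1 is shut, 1 is fully open, values between are in proportion, then the shift along the tool's x, y, z in cm, then the turn, a rotation vector about the tool's x, y, z in degrees. A call has exactly 8 rows; each row shifts and turns the commanded pose from where the row before left it, along the tool's axes as they then stand; what a row does not reach is not made up. A row lasts 1/10 s, in which the tool goes at most 50 mm and 8.59 degrees, less where a joint would pass 70% of its speed; a pose out of reach is approached as far as the arm can. A call is refused whole if a number of a shift passes 5 or a number of a turn 8.59, either way. A call with a gripper value outside its range is refused whole. The fingers move at their own pace and stop on an object; the grip force is fixed at half the most. Time passes only in rows, so rows that do not move let the fingers close, or fill a call up. It gives the time, the measured TCP pose, the force and the opening at its end, in the units of the state.
- status.get_state(): the state, without advancing time (a new reading comes with each control period).
- imaging.read_camera(name): name is "scene" or "top" or "wrist"; returns a dict with "color" (384x512x3 uint8, red, green, blue), "fovy" (degrees; the focal length in pixels is half the picture's height over the tangent of half this angle, whatever the lens; pixels are square), "cx", "cy" (the principal point, pixels), "R" (3x3) and "t" (3): a world point X has camera coordinates R X + t. Camera axes: x right, y down, z forward; pixel columns grow to the right and rows downward; lengths in m; the calibration is good to about 2 mm. A picture is of the moment at which its call begins. There is no depth.
- finish_job(): hands the job in, once; it reports no verdict.
Trained networks look in the newest picture that a camera, given by its name, has taken for a name from the list of things; names that differ only in an ending like _2 or _b are one class to them, and where a whole thing is asked for, a point or a joint stands for the part that bears it (a point fixed in the world has none). Each returns a list of dicts, best first, with "p" (0 to 1); they miss things now and then, are a little off and sometimes report something else, mostly with a low value. They report only what shows in the picture. A call takes as long as a camera call.
- finder.cut_out(camera, label): "mask" (384x512 bool, what is visible of it) and "uv" ([column, row] in pixels, amid what is visible of it).
The state is a dict: "t": time; "joints": joint angles; "qd": joint speeds; "effort": joint torques, N m; "tcp_pos": TCP position; "tcp_rot": TCP orientation; "wrist_force": force on the tool from outside, world axes, zero at the start; "wrist_torque": the same for the moment, N m; "grip_width": finger opening in m.
Only numpy, scipy, OpenCV 4.12 (cv2) and the standard library are available. Lean on these libraries where they do the work, as an engineer would, in place of code of your own. Each camera call takes 0.05 s, during which the arm holds its last target. There are 200 camera calls.

TASK

The finish-sample bar that now shows white on top, with a red flat on one side of it, carries gold on the next flat beyond the red. Roll it over on the tabletop, without picking it up, one flat at a time: let it come to rest with red on top first, then roll it one more flat so that it lies with gold on top. Leave the other sample bar (green on top) alone.

Things in the scene. Friction and masses are not known exactly. Their poses are not given: they have to be found in the camera images.
- sample_bar_center (a point): Centre of the bar to roll: solid wood, hexagonal, 120 mm long, 40 mm across flats (46 mm across corners, flats 23 mm wide), about 0.11 kg, loose on the bare tabletop (height 0), its centre 20 mm up. x runs along the bar. Painted flats with bare wood at both ends; in order round: white (on top at first), red, gold, dark brown, blue, black.
- red_face (a point): Dark red flat, slanting beside the white top at first; the point is its middle, 20 mm from the bar's centre, z straight out of the face, x along the bar. Pushed level, the bar tends to slide. Touched at its side corner (20 mm up) and pushed forward and up at 45 degrees for 20 mm, it tips over its far lower edge; the flat over that corner comes up, centre moved on 23 mm.
- gold_face (a point): Gold flat, next to the red one, on the slanting underside at first; the point is its middle, 20 mm from the bar's centre, z straight out of the face, x along the bar.
- spare_bar_center (a point): Centre (20 mm up) of the other sample bar, same size and shape, also loose, green on top with grey and teal flats beside it, no red, white or gold: to be left alone. x runs along it.

How it is judged:
By the outcome, as a careful person would: the job done as asked, in the order asked, and still so for the second after the job is handed in, with the robot touching nothing.
It also fails if it takes over 38 s, if anything falls off the work surface, if the arm or the gripper's body presses on something with over 40 N, if the wrist force passes 120 N, or if a joint passes its speed limit or range.

## Working session

There is one attempt and no reset: what is moved stays moved. The work goes in short steps, Python scripts to look and compute and a shell command to move; the robot and the scene stay as the last step left them, time stands still between calls to the robot, and variables do not carry over. Pictures are saved under pics/ and viewed, about 8 in all and at most 12, crops included, and the job is handed in when it is done.

```bash
mkdir -p pics; ls; python3 - <<'E'
from bench import status, imaging, finder
import cv2,numpy as np
s=status.get_state();print(s['t'],s['tcp_pos'],np.round(s['tcp_rot'],3).tolist(),s['grip_width'])
ims=[]
for c in ['top','scene']:
    d=imaging.read_camera(c);ims.append(d['color'])
    print(c,d['fovy'],d['cx'],d['cy'],np.round(d['R'],3).tolist(),d['t'])
    for l in ['sample_bar_center','red_face','spare_bar_center']:
        for r in finder.cut_out(c,l)[:2]: print(l,round(r['p'],2),r['uv'],r['mask'].sum())
    cv2.imwrite(f'pics/{c}0.png',cv2.cvtColor(d['color'],cv2.COLOR_RGB2BGR))
cv2.imwrite('pics/both.png',cv2.resize(cv2.cvtColor(np.hstack(ims),cv2.COLOR_RGB2BGR),(800,300),interpolation=cv2.INTER_AREA))
E
```

```text
pics
0.0 [ 0.21148703 -0.48006336  0.23060274] [[-0.915, -0.0, 0.403], [-0.403, 0.002, -0.915], [-0.0, -1.0, -0.002]] 0.0856275472481499
top 57.48574561815404 256.49525567223156 188.7390581855969 [[0.011, -1.0, 0.021], [-0.999, -0.012, -0.049], [0.049, -0.02, -0.999]] [-0.01172374  0.55123491  0.67166406]
sample_bar_center 0.63 [324.7, 191.4] 1616
red_face 0.67 [324.8, 191.3] 1526
spare_bar_center 0.82 [177.5, 157.9] 1576
scene 48.68513853898394 257.4887303210963 189.94654004134028 [[0.638, 0.77, 0.006], [0.566, -0.464, -0.681], [-0.522, 0.438, -0.732]] [-0.33187742 -0.27338915  1.05117746]
sample_bar_center 0.8 [206.9, 245.1] 2058
red_face 0.91 [205.4, 248.5] 1963
spare_bar_center 0.7 [350.9, 183.9] 1660
```

View pics/top0.png

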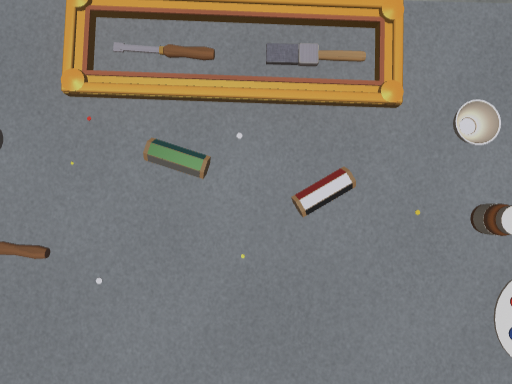

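```bash
cat > h.py <<'E'
from bench import status, imaging, finder
import cv2,numpy as np
def ray(d,uv,z):
    f=192/np.tan(np.radians(d['fovy']/2)); R=np.array(d['R']);t=np.array(d['t'])
    v=R.T@np.array([(uv[0]-d['cx'])/f,(uv[1]-d['cy'])/f,1]); o=-R.T@t
    return o+v*(z-o[2])/v[2]
def face(d,lo,hi,z,name,lab='sample_bar_center'):
    m=finder.cut_out(name,lab)[0]['mask'].astype(np.uint8)
    m=cv2.dilate(m,np.ones((5,5)))
    hsv=cv2.cvtColor(d['color'],cv2.COLOR_RGB2HSV)
    k=(cv2.inRange(hsv,lo,hi)>0)&(m>0)
    n,l,st,c=cv2.connectedComponentsWithStats(k.astype(np.uint8))
    i=1+np.argmax(st[1:,4]); ys,xs=np.where(l==i)
    P=np.array([ray(d,p,z) for p in zip(xs,ys)])[:,:2]
    c=P.mean(0); w,v=np.linalg.eigh(np.cov((P-c).T)); a=v[:,1]; a=a*np.sign(a[1])
    return c,a,np.sqrt(12*w)
def st():
    s=status.get_state();print('t',s['t'],'tcp',np.round(s['tcp_pos'],4),'w',round(s['grip_width'],4),'F',np.round(s['wrist_force'],1));print(np.round(s['tcp_rot'],3).tolist(),np.round(s['joints'],2));return s
E
python3 - <<'E'
from h import *
for n in ['top','scene']:
    d=imaging.read_camera(n)
    c,a,sz=face(d,(0,0,140),(180,60,255),.04,n);print(n,c,a,np.degrees(np.arctan2(a[1],a[0])),sz)
s=st()
E
```

```text
top [ 0.54780383 -0.1351469 ] [-0.5101185   0.86010413] 120.67172303147107 [0.02257311 0.10474763]
scene [ 0.554558   -0.13741909] [-0.53400739  0.84547981] 122.27661998236796 [0.0529353  0.13130749]
t 0.6 tcp [ 0.2116 -0.4805  0.2313] w 0.0854 F [0.6 0.1 0.3]
[[-0.915, 0.0, 0.403], [-0.403, -0.0, -0.915], [0.0, -1.0, 0.0]] [-1.3   0.34  1.52 -0.    1.28 -0.15]
```

View pics/scene0.png

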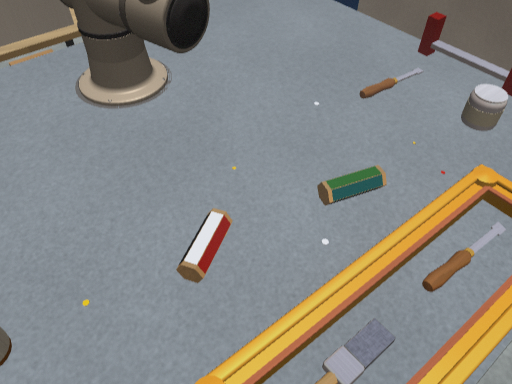

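```bash
python3 -m inch '[[[-0.4,-3.3,0,-1.25,0,0,0],[-0.4,-3.3,0,-1.25,0,0,0],[-0.4,-3.3,0,-1.25,0,0,0],[-0.4,-3.3,0,-1.25,0,0,0],[-0.4,-3.3,0,-1.25,0,0,0],[-0.4,-3.3,0,-1.25,0,0,0],[-0.4,-3.3,0,-1.25,0,0,0],[-0.4,-3.3,0,-1.25,0,0,0]]]'
python3 -m inch '[[[-0.4,-3.3,1,-1.25,0,0,0],[-0.4,-3.3,1,-1.25,0,0,0],[-0.4,-3.3,1,-1.25,0,0,0],[-0.4,-3.3,1,-1.25,0,0,0],[-0.4,-3.3,1,-1.25,0,0,0],[-0.4,-3.3,1,-1.25,0,0,0],[-0.4,-3.3,1,-1.25,0,0,0],[-0.4,0,0,0,0,-6.9,0]]]'
python3 - <<'E'
from h import *
s=st()
R=np.array(s['tcp_rot']); print(R.T@(np.array([.5917,-.109,.04])-s['tcp_pos'])*100)
d=imaging.read_camera('wrist');cv2.imwrite('pics/w1.png',cv2.cvtColor(d['color'],cv2.COLOR_RGB2BGR))
try: print(face(d,(0,0,140),(180,60,255),.04,'wrist'))
except Exception as e: print(e)
E
```

```text
t: 1.4
tcp_pos: [0.4138, -0.2815, 0.2314]
tcp_rot: [[-0.915, 0.0, 0.403], [-0.403, -0.0, -0.915], [-0.0, -1.0, 0.0]]
wrist_force: [-0.1, -0.4, 0.5]
grip_width: 0.0256
t: 2.2
tcp_pos: [0.5907, -0.106, 0.1594]
tcp_rot: [[-0.858, -0.001, 0.514], [-0.514, 0.002, -0.858], [0.0, -1.0, -0.002]]
wrist_force: [0.1, -0.1, -0.2]
grip_width: 0.0253
t 2.2 tcp [ 0.5907 -0.106   0.1594] w 0.0253 F [ 0.1 -0.1 -0.2]
[[-0.858, -0.001, 0.514], [-0.514, 0.002, -0.858], [0.0, -1.0, -0.002]] [-0.31  0.54  1.41  0.    1.19  0.72]
[ 0.06308496 11.94076945  0.33524894]
(array([ 0.55056712, -0.13705927]), array([-0.50820417,  0.86123662]), array([0.02061917, 0.10182712]))
```

View pics/w1.png

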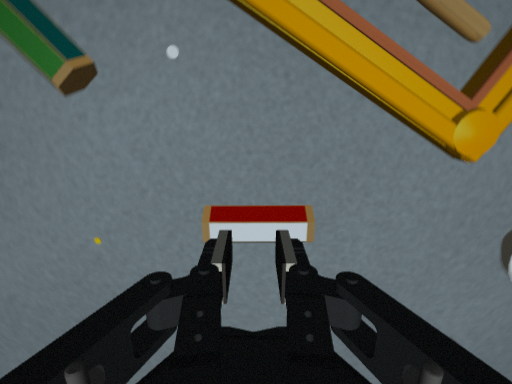

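```bash
python3 -m inch '[[[-0.4,0,4,0.4,0,0,0],[-0.4,0,4,0,0,0,0],[-0.4,0,4,0,0,0,0],[-0.4,0,0,0,0,0,-6.7],[-0.4,0,0,0,0,0,-6.7],[-0.4,0,0,0,0,0,-6.6],[-0.4,-0.5,1.4,0,0,0,0],[-0.4,-0.5,1.4,0,0,0,0]]]'
python3 - <<'E'
from h import *
s=st()
for n in ['wrist','top']:
    d=imaging.read_camera(n);cv2.imwrite(f'pics/{n}2.png',cv2.cvtColor(d['color'],cv2.COLOR_RGB2BGR))
d=imaging.read_camera('scene');cv2.imwrite('pics/s2.png',cv2.cvtColor(cv2.resize(d['color'][150:330,100:340],None,fx=3,fy=3),cv2.COLOR_RGB2BGR))
E
```

```text
t: 3.1
tcp_pos: [0.591, -0.113, 0.0102]
tcp_rot: [[-0.81, -0.292, 0.509], [-0.478, -0.173, -0.861], [0.34, -0.941, 0.0]]
wrist_force: [-0.8, -0.8, 0.3]
grip_width: 0.0257
t 3.1 tcp [ 0.591  -0.113   0.0102] w 0.0257 F [-0.8 -0.8  0.3]
[[-0.81, -0.292, 0.509], [-0.478, -0.173, -0.861], [0.34, -0.941, 0.0]] [-0.2   0.87  1.27 -0.24  1.27  0.94]
```

View pics/s2.png

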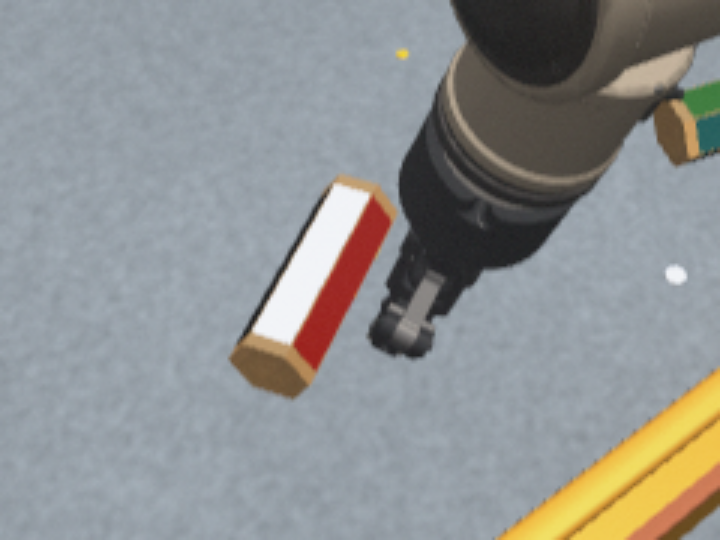

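```bash
python3 -m inch '[[[-0.4,-0.12,0.33,0,0,0,0],[-0.4,0.47,0.17,0,0,0,0],[-0.4,0.47,0.17,0,0,0,0],[-0.4,0.38,0.14,0,0,0,0],[-0.4,0.19,0.07,0,0,0,0],[-0.4,0.1,0.03,0,0,0,0],[-0.4,0.1,0.03,0,0,0,0],[-0.4,0,0,0,0,0,0]]]'
python3 - <<'E'
from h import *
s=st()
d=imaging.read_camera('top');print(face(d,(0,0,140),(180,60,255),.04,'top'))
d=imaging.read_camera('scene');cv2.imwrite('pics/s3.png',cv2.cvtColor(cv2.resize(d['color'][150:330,100:340],None,fx=3,fy=3),cv2.COLOR_RGB2BGR))
E
```

```text
t: 4.05
tcp_pos: [0.5754, -0.1222, 0.0082]
tcp_rot: [[-0.808, -0.294, 0.51], [-0.479, -0.175, -0.86], [0.342, -0.94, 0.0]]
wrist_force: [-0.5, -0.2, -0.1]
grip_width: 0.0256
t 4.05 tcp [ 0.5754 -0.1222  0.0082] w 0.0256 F [-0.5 -0.2 -0.1]
[[-0.808, -0.294, 0.51], [-0.479, -0.175, -0.86], [0.342, -0.94, 0.0]] [-0.21  0.85  1.32 -0.25  1.24  0.93]Traceback (most recent call last):
  File "<stdin>", line 3, in <module>
  File "h.py", line 8, in face
    m=finder.cut_out(name,lab)[0]['mask'].astype(np.uint8)
      ~~~~~~~~~~~~~~~~~~~~~~~~^^^
IndexError: list index out of range
```

```bash
python3 -m inch '[[[-0.4,0.1,0.03,0,0,0,0],[-0.4,0.1,0.03,0,0,0,0],[-0.4,0.05,0.02,0,0,0,0],[-0.4,0,0,0,0,0,0],[-0.4,0,0,0,0,0,0],[-0.4,0,0,0,0,0,0],[-0.4,0,0,0,0,0,0],[-0.4,0,0,0,0,0,0]]]'
python3 - <<'E'
from h import *
d=imaging.read_camera('scene');cv2.imwrite('pics/s3.png',cv2.cvtColor(cv2.resize(d['color'][180:300,150:310],None,fx=4,fy=4),cv2.COLOR_RGB2BGR))
E
```

```text
t: 4.95
tcp_pos: [0.573, -0.1235, 0.0082]
tcp_rot: [[-0.808, -0.294, 0.51], [-0.479, -0.175, -0.86], [0.342, -0.94, 0.0]]
wrist_force: [0.8, 0.4, -0.4]
grip_width: 0.0253
```

View pics/s3.png

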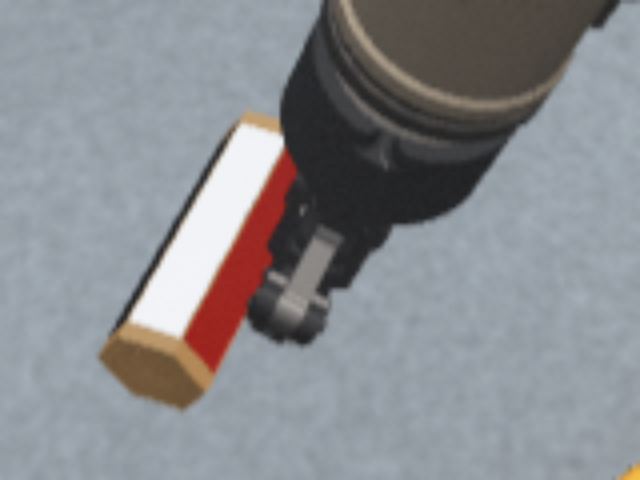

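```bash
python3 -m inch '[[[-0.4,0.23,-0.105,0,0,0,0],[-0.4,0.23,-0.105,0,0,0,0],[-0.4,0.23,-0.105,0,0,0,0],[-0.4,0.23,-0.105,0,0,0,0],[-0.4,0.23,-0.105,0,0,0,0],[-0.4,0.23,-0.105,0,0,0,0],[-0.4,0.23,-0.105,0,0,0,0],[-0.4,0.23,-0.105,0,0,0,0]]]'
python3 - <<'E'
from h import *
d=imaging.read_camera('scene');cv2.imwrite('pics/s4.png',cv2.cvtColor(cv2.resize(d['color'][180:300,150:310],None,fx=4,fy=4),cv2.COLOR_RGB2BGR))
E
```

```text
t: 5.8
tcp_pos: [0.5604, -0.131, 0.0226]
tcp_rot: [[-0.808, -0.294, 0.51], [-0.479, -0.174, -0.86], [0.342, -0.94, -0.0]]
wrist_force: [-0.1, -0.0, 0.0]
grip_width: 0.0259
```

View pics/s4.png

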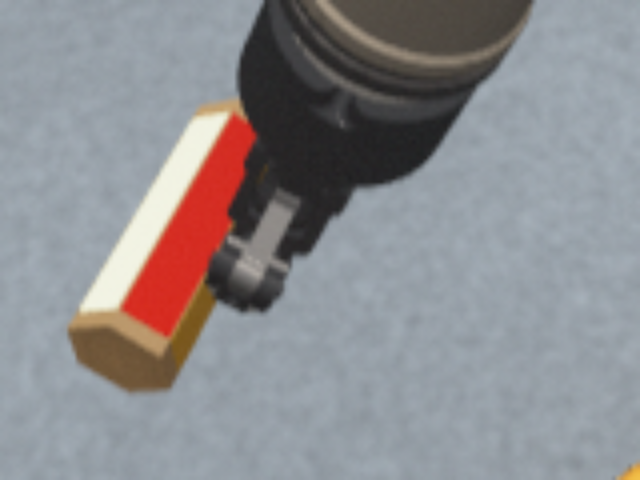

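```bash
python3 -m inch '[[[-0.4,0.2,-0.06,0,0,0,0],[-0.4,0.2,-0.06,0,0,0,0],[-0.4,0.2,-0.06,0,0,0,0],[-0.4,0.2,-0.06,0,0,0,0],[-0.4,0,0,0,0,0,0],[-0.4,0,0,0,0,0,0],[-0.4,0,0,0,0,0,0],[-0.4,0,0,0,0,0,0]]]'
python3 - <<'E'
from h import *
d=imaging.read_camera('scene');cv2.imwrite('pics/s5.png',cv2.cvtColor(cv2.resize(d['color'][180:300,150:310],None,fx=4,fy=4),cv2.COLOR_RGB2BGR))
E
```

```text
t: 6.65
tcp_pos: [0.5549, -0.1343, 0.0274]
tcp_rot: [[-0.808, -0.294, 0.51], [-0.479, -0.175, -0.86], [0.342, -0.94, -0.0]]
wrist_force: [-0.4, -0.5, 0.2]
grip_width: 0.0254
```

View pics/s5.png

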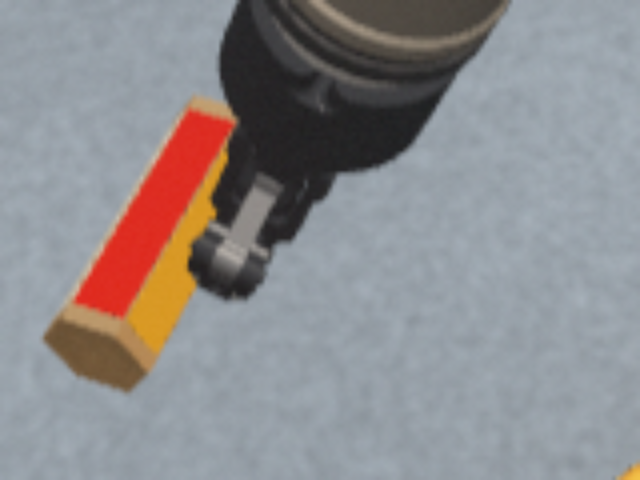

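```bash
python3 -m inch '[[[-0.4,-1,-0.37,0,0,0,0],[-0.4,-1,-0.37,0,0,0,0],[-0.4,-1,-0.37,0,0,0,0],[-0.4,-0.33,0.9,0,0,0,0],[-0.4,-0.33,0.9,0,0,0,0],[-0.4,0,0,0,0,0,0],[-0.4,0,0,0,0,0,0],[-0.4,0,0,0,0,0,0]]]'
python3 - <<'E'
from h import *
ims=[]
for n in ['top','wrist']:
    d=imaging.read_camera(n);ims.append(d['color'])
    hsv=cv2.cvtColor(d['color'],cv2.COLOR_RGB2HSV)
    k=((cv2.inRange(hsv,(0,170,90),(6,255,255))|cv2.inRange(hsv,(174,170,90),(180,255,255)))>0).astype(np.uint8)
    N,l,S,C=cv2.connectedComponentsWithStats(k)
    for i in range(1,N):
        if S[i,4]<150: continue
        ys,xs=np.where(l==i);P=np.array([ray(d,p,.04) for p in zip(xs,ys)])[:,:2]
        c=P.mean(0);w,v=np.linalg.eigh(np.cov((P-c).T));a=v[:,1]
        print(n,C[i],S[i,4],c,np.degrees(np.arctan2(a[1],a[0]))%180,np.sqrt(12*w))
s=st()
cv2.imwrite('pics/b6.png',cv2.cvtColor(np.hstack([ims[0][110:300,200:400],ims[1][100:290,150:350]]),cv2.COLOR_RGB2BGR))
E
```

```text
t: 7.5
tcp_pos: [0.5824, -0.1182, 0.0085]
tcp_rot: [[-0.808, -0.294, 0.51], [-0.479, -0.175, -0.86], [0.342, -0.94, 0.0]]
wrist_force: [0.2, -0.3, -0.2]
grip_width: 0.0257
t 7.6 tcp [ 0.5826 -0.1182  0.0088] w 0.0258 F [-0.4  0.3  0.6]
[[-0.809, -0.294, 0.51], [-0.479, -0.175, -0.86], [0.342, -0.94, 0.001]] [-0.21  0.86  1.3  -0.25  1.25  0.94]
```

View pics/b6.png

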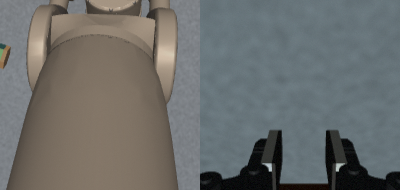

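```bash
cat >> h.py <<'E'
def blob(name,ranges,z=.04,amin=150):
    d=imaging.read_camera(name);hsv=cv2.cvtColor(d['color'],cv2.COLOR_RGB2HSV)
    k=sum((cv2.inRange(hsv,a,b)>0).astype(np.uint8) for a,b in ranges)
    N,l,S,C=cv2.connectedComponentsWithStats(k)
    for i in range(1,N):
        if S[i,4]<amin: continue
        ys,xs=np.where(l==i);P=np.array([ray(d,p,z) for p in zip(xs,ys)])[:,:2]
        c=P.mean(0);w,v=np.linalg.eigh(np.cov((P-c).T));a=v[:,1]
        print(name,C[i],S[i,4],c,np.degrees(np.arctan2(a[1],a[0]))%180,np.sqrt(12*w))
    return d
RED=[((0,170,90),(6,255,255)),((174,170,90),(180,255,255))]
E
python3 - <<'E'
from h import *
d=blob('scene',RED)
cv2.imwrite('pics/s7.png',cv2.cvtColor(cv2.resize(d['color'][180:300,150:310],None,fx=4,fy=4),cv2.COLOR_RGB2BGR))
E
```

```text
scene [188.03692762 233.13146233] 677 [ 0.52838354 -0.15119522] 120.70749796056245 [0.02098488 0.10332727]
```

View pics/s7.png

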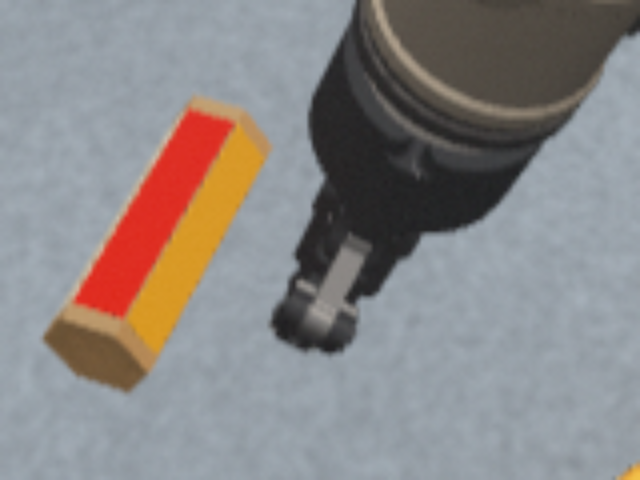

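```bash
python3 -m inch '[[[-0.4,0.75,0.27,0,0,0,0],[-0.4,0.75,0.27,0,0,0,0],[-0.4,0.75,0.27,0,0,0,0],[-0.4,0.47,0.17,0,0,0,0],[-0.4,0.28,0.1,0,0,0,0],[-0.4,0.19,0.07,0,0,0,0],[-0.4,0.1,0.03,0,0,0,0],[-0.4,0,0,0,0,0,0]]]'
python3 -c "
from h import *
blob('scene',RED)"
```

```text
t: 8.45
tcp_pos: [0.5525, -0.1358, 0.0086]
tcp_rot: [[-0.808, -0.294, 0.51], [-0.479, -0.175, -0.86], [0.342, -0.94, 0.0]]
wrist_force: [0.2, -0.3, 0.2]
grip_width: 0.0257
scene [187.61976048 233.48502994] 668 [ 0.52856306 -0.15212256] 120.99503159238446 [0.0208878  0.10172422]
```

```bash
python3 -m inch '[[[-0.4,0.19,0.07,0,0,0,0],[-0.4,0.26,-0.12,0,0,0,0],[-0.4,0.26,-0.12,0,0,0,0],[-0.4,0.26,-0.12,0,0,0,0],[-0.4,0.26,-0.12,0,0,0,0],[-0.4,0.26,-0.12,0,0,0,0],[-0.4,0.26,-0.12,0,0,0,0],[-0.4,0.26,-0.12,0,0,0,0]]]'
python3 -m inch '[[[-0.4,0.2,-0.06,0,0,0,0],[-0.4,0.2,-0.06,0,0,0,0],[-0.4,0.2,-0.06,0,0,0,0],[-0.4,0.2,-0.06,0,0,0,0],[-0.4,0,0,0,0,0,0],[-0.4,0,0,0,0,0,0],[-0.4,0,0,0,0,0,0],[-0.4,0,0,0,0,0,0]]]'
python3 - <<'E'
from h import *
d=imaging.read_camera('scene');cv2.imwrite('pics/s8.png',cv2.cvtColor(cv2.resize(d['color'][180:300,130:290],None,fx=4,fy=4),cv2.COLOR_RGB2BGR))
E
```

```text
t: 9.3
tcp_pos: [0.5381, -0.1442, 0.0229]
tcp_rot: [[-0.808, -0.294, 0.51], [-0.479, -0.175, -0.86], [0.342, -0.94, -0.0]]
wrist_force: [0.1, -0.2, 0.5]
grip_width: 0.0259
t: 10.1
tcp_pos: [0.5327, -0.1475, 0.0277]
tcp_rot: [[-0.808, -0.294, 0.51], [-0.479, -0.175, -0.86], [0.342, -0.94, 0.0]]
wrist_force: [-0.7, 0.5, 0.3]
grip_width: 0.0258
```

View pics/s8.png

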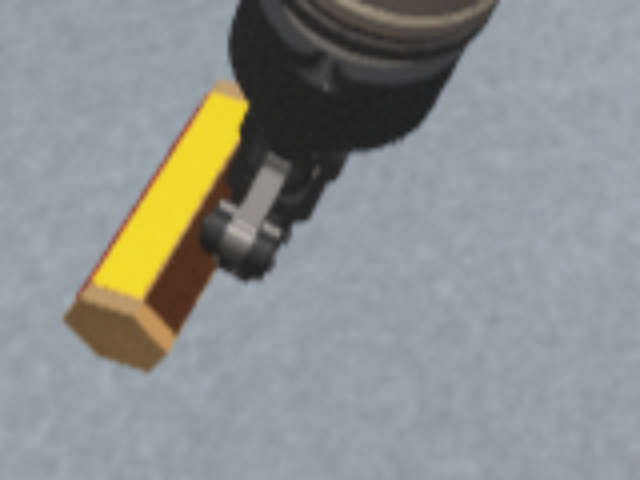

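Gold is on top (around 170,200 in the crop), with a sliver of red on the far side and brown on the near side. Now I'll back off and lift clear.

```bash
python3 -m inch '[[[-0.4,-1.5,-0.55,0,0,0,0],[-0.4,-1.5,-0.55,0,0,0,0],[-0.4,-1.5,-0.55,0,0,0,0],[-0.4,0,-3,0,0,0,0],[-0.4,0,-3,0,0,0,0],[-0.4,0,-3,0,0,0,0],[-0.4,0,-3,0,0,0,0],[-0.4,0,0,0,0,0,0]]]'
python3 - <<'E'
from h import *
G=[((20,150,120),(33,255,255))]
d=blob('scene',G,amin=300)
cv2.imwrite('pics/s9.png',cv2.cvtColor(cv2.resize(d['color'][130:330,100:400],None,fx=2.5,fy=2.5),cv2.COLOR_RGB2BGR))
for r in finder.cut_out('scene','spare_bar_center')[:1]: print(r['p'],r['uv'])
E
```

```text
t: 10.95
tcp_pos: [0.612, -0.1018, 0.1448]
tcp_rot: [[-0.811, -0.286, 0.511], [-0.48, -0.176, -0.86], [0.336, -0.942, 0.006]]
wrist_force: [-0.1, -0.3, 0.7]
grip_width: 0.0258
scene [344.78427269 284.05740768] 6689 [ 0.75168132 -0.0082159 ] 88.58097845564264 [0.03732681 0.58543917]
scene [173.3347398  228.48523207] 711 [ 0.50544493 -0.16434003] 120.58400021166594 [0.02232246 0.10476409]
scene [466.93010076 340.68765743] 1588 [0.91185253 0.0371928 ] 88.9898724648531 [0.01465798 0.19858618]
scene [479.98215671 350.39410396] 1289 [0.92987424 0.03754241] 88.9290589308576 [0.01549531 0.14456109]
0.65 [352.1, 182.0]
```

View pics/s9.png

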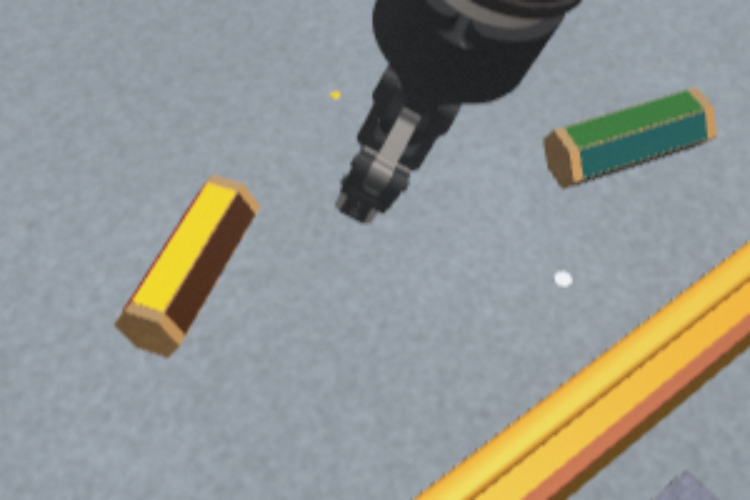

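The bar lies flat with gold on top and the gripper clear of it. The spare bar, green on top, has not been moved.

```bash
python3 -c "
from bench import finish_job
print(finish_job())"
```

```text
the job is handed in; nothing more can be done
None
```

The sample bar now lies flat with gold on top. I rolled it one flat at a time: it came to rest with red on top first, and I confirmed that with the gripper backed off before the second roll. Each roll was a forward-and-up push on its side corner with the fingertips, and it was never picked up.

**Last checks:**
- **Bar:** the last picture shows gold on top, brown on the near side and a sliver of red on the far side. The centre moved about 26 mm per roll, against 23 mm expected, so it slid a little. It did not turn (120.6°, against 120.7° at the start).
- **Spare bar:** it still lies with green on top, and I never went near it. Its detected position moved by 1–2 pixels, which I take as detection noise.
- **Robot:** it stands clear, about 14 cm up, touching nothing. The wrist force readings after each move were about 1 N or less. I handed in at about 11 s.

**Checks that failed:** with the arm over the bar, the overhead camera could not see it, and one detection from that camera came back empty. From then on I measured and checked with the scene camera only.

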